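Slide the pepper mill back into its rail

ROBOT

A 7-joint arm with a two-finger parallel gripper is mounted at the origin on a cart in front of the work surface, level with it; the furniture and walls round the work are solid. World frame = base frame: x ahead of the robot, y to its left, z up, the work surface at z = 0. Lengths are in m, angles in rad, forces in N, time in s.
With the tool pointing down it reaches from about 0.425 to 0.95 m from the base axis. Payload 4.7 kg.
Tool frame: the origin (TCP) lies on the centre line of the jaws, within the pads' length; the fingertips stand 14 mm ahead of it and the grasp point (between the pads) lies 5 mm behind it (manip.nose_length is the distance from the TCP to the fingertips, in m); z points along the fingers, y is the direction in which the jaws open and shut (so a half turn about z gives the same grasp; the last joint's range is limited). The gripper opens to 85 mm and grips with 20 to 120 N. Pads are 22 mm wide; open, the fingers measure 114 mm over their backs; the gripper's body (76 mm by 85 mm) begins 54 mm behind the grasp point. The pads swing forward as they close: fully open they stand 13 mm farther back than shut.
Start: joints at [1.234, 0.469, -0.049, 1.532, 0.024, 1.141, -0.082], TCP at [0.205, -0.643, 0.245] pointing down, gripper open.
Joint ranges: [-2.59, 2.59], [-0.33, 1.99], [-1.39, 1.29], [0.1, 2.45], [-1.04, 4.18], [0.21, 1.99], [-2.66, 2.66]. Speed limits (rad/s): [2.57, 2.57, 3.14, 3.14, 3.14, 3.14, 3.14].

INTERFACE

Orientations are given as a unit quaternion [x, y, z, w].
In Python, from rig import sense, imaging, order, manip gives the robot as it stands. The module is installed in compiled form; this text tells all that it offers.
- The arm moves only by the shell command python3 -m creep 'ROWS' [FORCE]. ROWS is a JSON object of lists of equal length, an entry for each row: "delta_pos": the shift along the tool's x, y, z in cm, a list of three; "turn": the turn about the tool's z in rad; "gripper": the opening, from -1 (shut) to 1 (fully open). In form: {"delta_pos": [[dx, dy, dz], ...], "turn": [turn, ...], "gripper": [gripper, ...]}. A call has 1 to 12 rows; each row shifts and turns the commanded pose from where the row before left it, along the tool's axes as they then stand; what a row does not reach is not made up. A row lasts 1/8 s, in which the tool goes at most 62.5 mm and 10.7 degrees, less where a joint would pass 70% of its speed; a pose out of reach is approached as far as the arm can. A call with a gripper value outside its range is refused whole. The fingers move at their own pace and stop on an object; FORCE is the grip in N (left out, the last holds). Time passes only in rows, so rows that do not move let the fingers close. It gives the time, the measured TCP pose, the force and the opening at its end, in the units of the state.
- sense(): the state, without advancing time (a new reading comes with each control period).
- imaging.camera(name): name is "scene" or "side" or "wrist"; returns a dict with "pixels" (400x640x3 uint8, red, green, blue), "mtx" (3x3 intrinsics, pixels), "R" (3x3) and "t" (3): a world point X has camera coordinates R X + t. Camera axes: x right, y down, z forward; pixel columns grow to the right and rows downward; lengths in m; the calibration is good to about 2 mm. A picture is of the moment at which its call begins. There is no depth.
- order.finish_job(): hands the job in, once; it reports no verdict.
The state is a dict: "t": time; "qpos": joint angles; "qvel": joint speeds; "joint_efforts": joint torques, N m; "tool_pos": TCP position; "orientation": TCP orientation; "ft_force": force on the tool from outside, world axes, zero at the start; "ft_torque": the same for the moment, N m; "width": finger opening in m.
Only numpy, scipy, OpenCV 4.12 (cv2) and the standard library are available. Lean on these libraries where they do the work, as an engineer would, in place of code of your own. Each camera call takes 0.05 s, during which the arm holds its last target.

TASK

The tall pepper mill has been left out near the hob. Push it with the fingers, low down so that it slides upright along the worktop and does not tip, into the open side of the low three-sided wooden rail until it stands against the bar at the back. Push gently, do not grip, lift or topple the mill, and leave the salt shaker, the onion and the lemon where they stand.

Things in the scene. Friction and masses are not known exactly. Their poses are not given: they have to be found in the camera images.
- pepper_mill: Dark brown wooden pepper mill, loose, standing on the worktop, a turned body with a knob on top: 58 mm across at the foot, 170 mm tall, about 0.18 kg (varies), waisted in the middle, head 48 mm across. Origin: centre of its underside; z up along its axis. It slides when pushed within about 40 mm of the worktop and tips when pushed 70 mm up.
- rail: Low three-sided pale wood rail, fixed to the worktop, no floor; bars 14 mm thick, 32 mm high. Origin: on the worktop, middle of the enclosed space (62 mm deep along x, 96 mm wide along y). The open side faces -x; side bars at y = +-48 to +-62 mm reach out to x = -36 mm; back bar's inner face at x = +31 mm. x is the way to push, roughly to the robot's right (world -y).
- rail_home (a point): Where the centre of the mill's foot lies when it stands in the middle of the rail and touches the back bar: on the worktop, 2 mm along x from the rail's origin. Axes as the rail's.
- salt_shaker: Bystander: salt shaker with a rounded top, 44 mm across, 90 mm tall, loose, behind the rail's back bar. Origin: centre of its underside.
- onion: Bystander: red onion, about 84 mm across, 82 mm tall, loose, farther from the robot than the mill's way. Origin: centre of its underside.
- lemon_loose: Bystander: yellow lemon, lying, 75 x 58 mm, 59 mm tall, loose, farther from the robot than the mill's way. Origin: centre of its underside.
Not all that is in view belongs to the job. What is meant by the pepper_mill is not red, and is the larger of those in its own colour.

How it is judged:
At the end, for the whole second after the job is handed in: The mill stands upright (within 0.1 rad) and at rest on the worktop between the side bars of the rail, its foot within 10 mm of the back bar (x of pepper_mill in the frame of rail between -0.008 and 0.006 m and y of pepper_mill in the frame of rail between -0.023 and 0.023 m and height (world z) of pepper_mill below 0.004 m and angle between pepper_mill's own z axis and vertical below 0.1 rad and linear speed of pepper_mill below 0.01 m/s); the robot touches nothing.
It fails at once if the mill tips by more than 0.25 rad (angle between pepper_mill's own z axis and vertical above 0.25 rad).
It fails at once if the mill is lifted more than 12 mm (height (world z) of pepper_mill above 0.012 m).
It fails at once if the mill is gripped, or pushed with more than 30 N (contact force between the fingers and pepper_mill above 30 N).
It fails at once if the mill is knocked along faster than 0.5 m/s (linear speed of pepper_mill above 0.5 m/s).
It fails at once if the salt shaker, the onion or the lemon is moved more than 20 mm or tipped (distance of any of salt_shaker, onion, lemon_loose from where it was at the start of the episode above 0.02 m or angle between any of salt_shaker, onion, lemon_loose's own z axis and vertical above 0.3 rad).
It also fails if it takes over 40 s, if anything falls off the work surface, if the arm or the gripper's body presses on something with over 40 N, if the wrist force passes 120 N, or if a joint passes its speed limit or range.

## Working session

There is one attempt and no reset: what is moved stays moved. The work goes in short steps, Python scripts to look and compute and a shell command to move; the robot and the scene stay as the last step left them, time stands still between calls to the robot, and variables do not carry over. Pictures are saved under pics/ and viewed, and the job is handed in when it is done.

```bash
mkdir -p pics
python3 - <<'E'
from rig import sense, imaging, order, manip
import cv2,numpy as np
s=sense()
print({k:np.round(v,3).tolist() for k,v in s.items()})
for n in("scene","side","wrist"):
    c=imaging.camera(n);cv2.imwrite(f"pics/{n}0.png",c["pixels"][:,:,::-1]);print(n,c["mtx"].tolist(),np.round(c["R"],4).tolist(),np.round(c["t"],4).tolist())
E
```

```text
{'t': 0.0, 'qpos': [1.234, 0.469, -0.049, 1.534, 0.024, 1.141, -0.082], 'qvel': [-0.001, 0.0, 0.001, -0.001, -0.0, 0.001, -0.001], 'joint_efforts': [0.0, -51.031, -0.046, -23.771, 0.011, 0.008, -0.0], 'tool_pos': [0.204, -0.643, 0.244], 'orientation': [0.988, 0.153, -0.0, -0.001], 'ft_force': [0.128, 0.479, -0.157], 'ft_torque': [0.028, -0.005, -0.002], 'width': 0.085}
scene [[362.8288868891707, 0.0, 319.5202649536017], [0.0, 362.8288868891707, 197.44231225700167], [0.0, 0.0, 1.0]] [[0.5642, -0.8256, 0.0018], [-0.5847, -0.401, -0.7052], [0.583, 0.3968, -0.709]] [-0.3095, 0.337, 0.5793]
side [[375.937623600682, 0.0, 317.67289570299874], [0.0, 375.937623600682, 207.87853285303146], [0.0, 0.0, 1.0]] [[-0.9729, -0.2314, 0.0004], [-0.1619, 0.6796, -0.7155], [0.1653, -0.6962, -0.6986]] [0.5413, 0.1194, 0.7772]
wrist [[321.1887696976527, 0.0, 313.24053160921744], [0.0, 321.1887696976527, 199.48089299193254], [0.0, 0.0, 1.0]] [[0.3037, -0.9528, -0.0006], [-0.9073, -0.2894, 0.3049], [-0.2907, -0.0921, -0.9524]] [-0.6747, -0.0398, 0.379]
```

View pics/scene0.png

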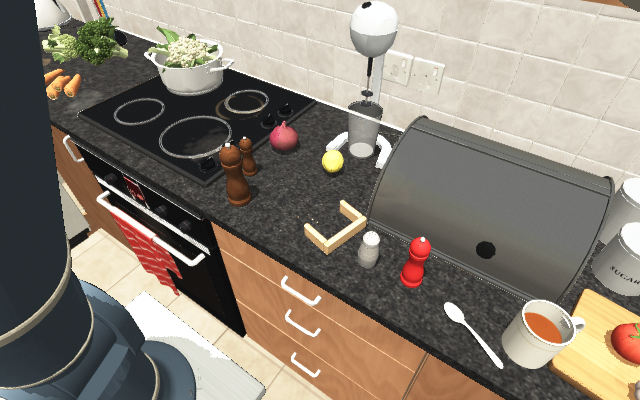

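View pics/side0.png

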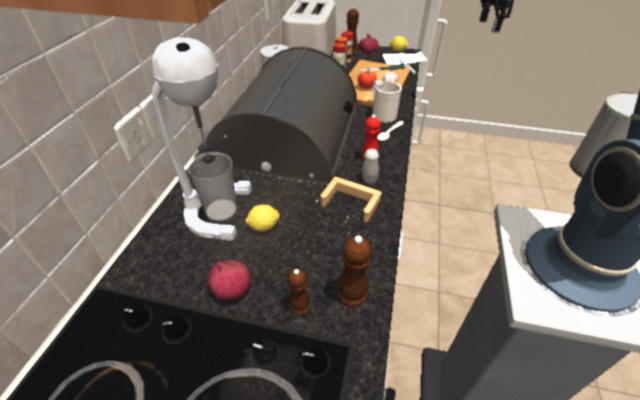

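View pics/wrist0.png

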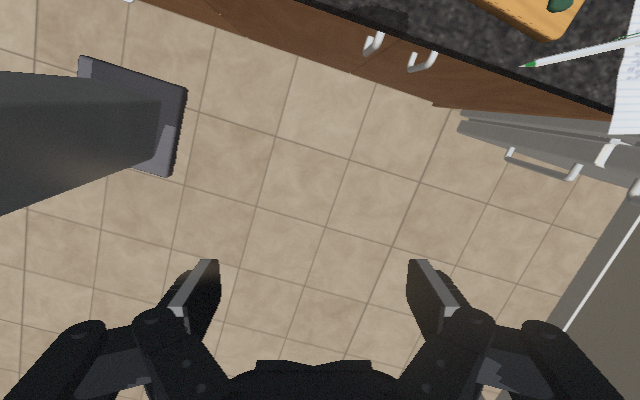

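Possible mills: the large brown one at scene (236,175) / side (354,270), the small brown one at scene (247,157) / side (298,292), the red one at scene (415,262), and a distant dark one at side (352,20). By the description I take the large brown one. I'll check it in close crops.

```bash
cat > h.py <<'E'
import numpy as np,cv2
from rig import imaging,sense
def ray(c,u,v):
    K,R,t=map(np.array,(c["mtx"],c["R"],c["t"]))
    d=R.T@np.linalg.inv(K)@np.array([u,v,1.]);return -R.T@t,d
def onz(c,u,v,z):
    o,d=ray(c,u,v);return (o+d*(z-o[2])/d[2])
def tri(c1,p1,c2,p2):
    P=[np.array(c["mtx"])@np.c_[c["R"],c["t"]] for c in(c1,c2)]
    X=cv2.triangulatePoints(P[0],P[1],np.array(p1,float).reshape(2,1),np.array(p2,float).reshape(2,1)).ravel();return X[:3]/X[3]
def proj(c,X):
    p=np.array(c["mtx"])@(np.array(c["R"])@np.array(X)+np.array(c["t"]));return p[:2]/p[2]
def crop(c,x0,y0,x1,y1,s):
    return cv2.resize(c["pixels"][y0:y1,x0:x1,::-1],None,fx=s,fy=s,interpolation=cv2.INTER_CUBIC)
E
python3 - <<'E'
from h import *
a=imaging.camera("scene");b=imaging.camera("side")
cv2.imwrite("pics/c1.png",np.hstack([crop(a,210,130,310,220,4),crop(a,295,190,395,280,4)]))
cv2.imwrite("pics/c2.png",np.hstack([crop(b,270,220,390,330,3),crop(b,310,130,430,240,3)]))
for n,c in(("scene",a),("side",b)):
    h=cv2.cvtColor(c["pixels"],cv2.COLOR_RGB2HSV)
    for nm,lo,hi in(("brown",(4,120,30),(15,255,160)),("pale",(13,50,120),(24,190,255)),("yellow",(25,150,120),(35,255,255)),("red",(165,100,50),(179,255,220))):
        m=cv2.inRange(h,lo,hi);k,l,st,ce=cv2.connectedComponentsWithStats(m)
        print(n,nm,[st[i].tolist() for i in range(1,k) if st[i,4]>120])
E
```

```text
scene brown [[51, 125, 84, 128, 2541], [219, 138, 38, 69, 1555], [548, 360, 54, 40, 339]]
scene pale [[582, 0, 51, 9, 181], [64, 74, 15, 23, 160], [46, 76, 23, 24, 233], [62, 182, 79, 110, 486], [339, 203, 26, 29, 169], [304, 218, 63, 37, 516], [177, 222, 288, 178, 16748], [552, 289, 88, 111, 4514], [468, 387, 29, 13, 139]]
scene yellow []
scene red [[269, 130, 15, 20, 127]]
side brown [[0, 0, 224, 23, 3176], [345, 10, 13, 49, 271], [353, 79, 21, 28, 167], [328, 184, 43, 16, 219], [337, 237, 35, 70, 1694], [288, 270, 22, 45, 722]]
side pale [[423, 0, 217, 133, 22205], [429, 24, 13, 48, 177], [389, 35, 20, 15, 138], [349, 59, 61, 46, 988], [386, 127, 196, 273, 25769], [320, 176, 62, 46, 897], [245, 204, 35, 27, 259], [560, 231, 67, 44, 169], [569, 351, 71, 49, 1968]]
side yellow [[248, 205, 30, 20, 250]]
side red [[358, 35, 21, 19, 258], [208, 260, 43, 40, 1283]]
```

View pics/c1.png

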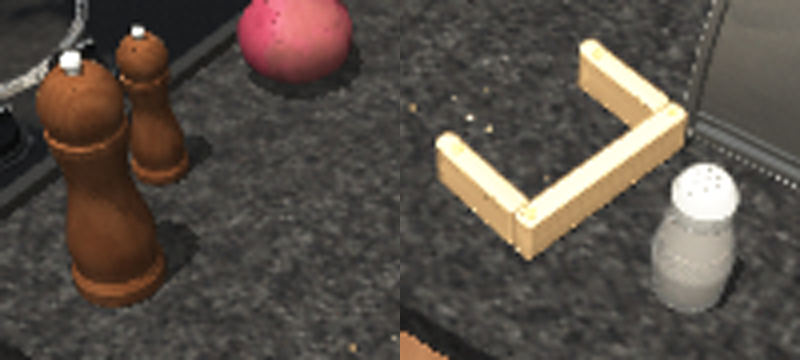

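View pics/c2.png

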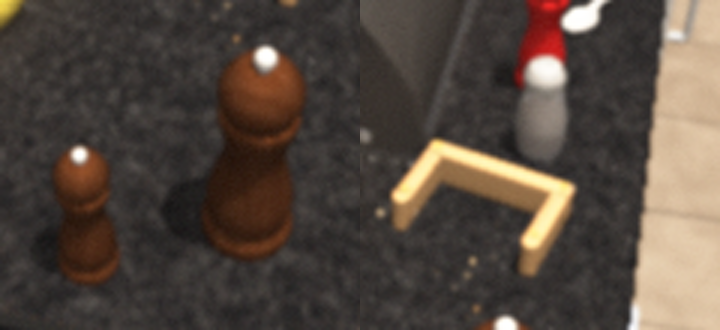

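Run:
```python
from h import *
a=imaging.camera("scene");b=imaging.camera("side")
cv2.imwrite("pics/d1.png",crop(a,300,195,372,257,10))
cv2.imwrite("pics/d2.png",crop(b,315,170,387,224,10))
for n,c,lab in(("scene",a,[(219,138)]),("side",b,[(337,237)])):
    h=cv2.cvtColor(c["pixels"],cv2.COLOR_RGB2HSV)
    m=cv2.inRange(h,(3,90,25),(18,255,200));x0,y0=lab[0]
    sub=m[y0-3:y0+75,x0-5:x0+45]
    for r in range(48,78):
        xs=np.where(sub[r])[0]
        if len(xs):print(n,r+y0-3,xs.min()+x0-5,xs.max()+x0-5)
```

```text
scene 183 227 247
scene 184 227 247
scene 185 226 247
scene 186 226 248
scene 187 226 248
scene 188 226 248
scene 189 227 248
scene 190 227 248
scene 191 227 249
scene 192 227 250
scene 193 228 250
scene 194 228 250
scene 195 228 250
scene 196 228 251
scene 197 228 251
scene 198 228 251
scene 199 228 250
scene 200 229 250
scene 201 229 249
scene 202 229 248
scene 203 230 247
scene 204 231 246
scene 205 232 244
scene 206 235 240
side 282 339 367
side 283 339 367
side 284 338 367
side 285 338 367
side 286 338 367
side 287 338 367
side 288 337 366
side 289 337 366
side 290 337 366
side 291 337 367
side 292 337 367
side 293 337 367
side 294 337 367
side 295 337 367
side 296 337 367
side 297 338 366
side 298 338 366
side 299 339 365
side 300 339 365
side 301 340 364
side 302 341 363
side 303 342 362
side 304 343 361
side 305 346 359
side 306 348 357
```

View pics/d1.png

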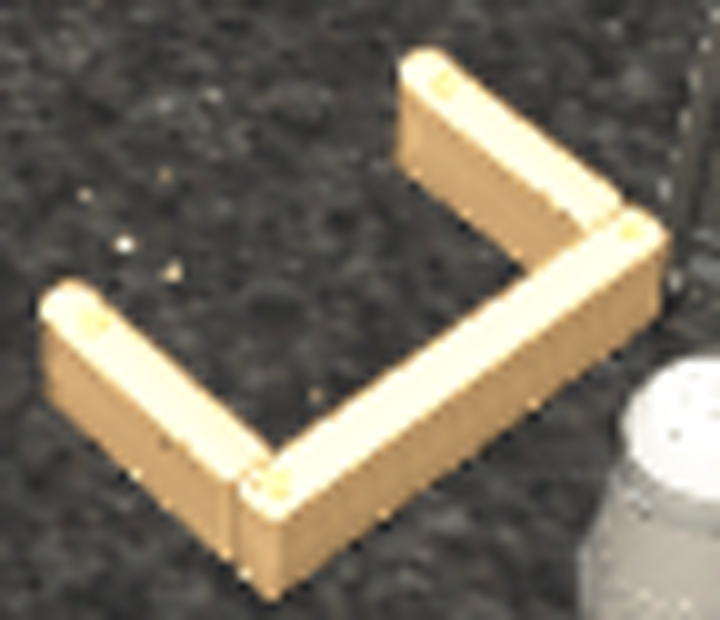

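View pics/d2.png

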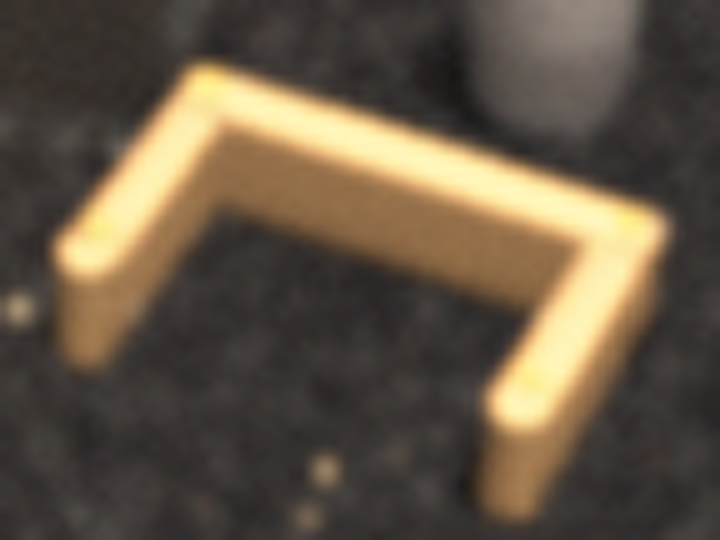

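```bash
cat > m.py <<'E'
from h import *
a=imaging.camera("scene");b=imaging.camera("side")
S=lambda x,y:(300+x/10-.5,195+y/10-.5); T=lambda x,y:(315+x/10-.5,170+y/10-.5)
d=dict(backnear=(S(278,483),T(632,222)),backfar=(S(632,230),T(208,85)),tipnear=(S(90,322),T(538,385)),tipfar=(S(445,85),T(98,228)))
W={}
for k,(p,q) in d.items():
    X=onz(a,*p,.032);Y=onz(b,*q,.032);print(k,X.round(4),Y.round(4),tri(a,p,b,q).round(4));W[k]=(X+Y)[:2]/2
yd=(W["backfar"]-W["backnear"]+W["tipfar"]-W["tipnear"]);print("widths",[np.linalg.norm(W[u+"far"]-W[u+"near"]).round(4) for u in("back","tip")])
xd=sum(W["back"+u]-W["tip"+u] for u in("near","far"))
print("yaw from x",np.arctan2(xd[1],xd[0]),"from y",np.arctan2(yd[1],yd[0])-np.pi/2)
# weight y baseline more
th=np.arctan2(yd[1],yd[0])-np.pi/2
ex=np.array([np.cos(th),np.sin(th)]);ey=np.array([-ex[1],ex[0]])
bc=(W["backnear"]+W["backfar"])/2;o=bc-.038*ex;home=o+.002*ex
for k in W:print(k,"local",((W[k]-o)@ex).round(4),((W[k]-o)@ey).round(4))
# mill foot: widest-row centre approx at z~.008
f1=onz(a,239.7,198,.006)
print("origin",o,"home",home)
# foot silhouette rows
for c,p,n in((a,(239.7,206.5),"scene"),(b,(352.3,306.5),"side")):
    X=onz(c,*p,0.);o_,_=ray(c,*p);v=X[:2]-o_[:2];v/=np.linalg.norm(v);print("mill",n,(X[:2]+.029*v).round(4))
# white tip of mill
print("mill top",tri(a,(227.3,145.5),b,(358.2,239.5)).round(4))
m=((tri(a,(239.7,199),b,(352.3,297))));print("foot tri",m.round(4))
E
python3 m.py
```

```text
backnear [ 0.4379 -0.0957  0.032 ] [ 0.4326 -0.0955  0.032 ] [ 0.4344 -0.0958  0.0333]
backfar [ 0.5436 -0.1223  0.032 ] [ 0.5406 -0.1219  0.032 ] [ 0.5416 -0.1223  0.0326]
tipnear [ 0.4517 -0.0365  0.032 ] [ 0.4467 -0.0352  0.032 ] [ 0.4486 -0.0364  0.0325]
tipfar [ 0.5586 -0.0631  0.032 ] [ 0.5555 -0.064   0.032 ] [ 0.5562 -0.0636  0.0332]
widths [np.float64(0.1101), np.float64(0.1114)]
yaw from x -1.8104400433183951 from y -1.8180857264680783
backnear local 0.0382 -0.055
backfar local 0.0378 0.055
tipnear local -0.0231 -0.0561
tipfar local -0.0226 0.0552
origin [ 0.49798666 -0.07197131] home [ 0.4974971  -0.07391047]
mill scene [0.4484 0.18  ]
mill side [0.4428 0.174 ]
mill top [0.4479 0.1781 0.1646]
foot tri [ 0.4478  0.1785 -0.0036]
```

Crops: the large brown mill (foot at scene (240,200), side (352,297)) is clearly the larger of its colour. The rail has four clear screw dots that agree with its given sizes: 110 mm across and 38 mm to the back bar. Next I'll measure the bystanders, the small mill and the other obstacles.

Run:
```python
from h import *
from rig import manip
print(manip.nose_length)
a=imaging.camera("scene");b=imaging.camera("side")
print("smallmill",tri(a,(250,172),b,(299,309)).round(3), "top",tri(a,(244.5,138.5),b,(296.5,271.5)).round(3))
print("onion",tri(a,(284,138),b,(230,281)).round(3),"lemon",tri(a,(333,161),b,(263,218)).round(3))
print("salt top",tri(a,(371,237),b,(371.5,154)).round(3),"salt foot",onz(a,368,262,.005).round(3))
print("binedge",onz(a,370,222,0).round(3),onz(a,530,292,0).round(3),"bin top",onz(a,425,120,.2).round(3))
print("hob front corner",onz(a,207,180,0).round(3),"hob far",onz(a,315,102,0).round(3),"knob",onz(a,210,165,.01).round(3))
print("counter front edge",onz(a,215,222,0).round(3),onz(a,430,357,0).round(3))
```

```text
0.014
smallmill [ 0.541  0.227 -0.005] top [0.541 0.224 0.109]
onion [0.68  0.217 0.028] lemon [0.673 0.045 0.029]
salt top [ 0.465 -0.179  0.079] salt foot [ 0.462 -0.184  0.005]
binedge [ 0.567 -0.132  0.   ] [ 0.585 -0.486  0.   ] bin top [ 0.735 -0.155  0.2  ]
hob front corner [0.453 0.295 0.   ] hob far [0.938 0.285 0.   ] knob [0.493 0.324 0.01 ]
counter front edge [0.36 0.17 0.  ] [ 0.351 -0.37   0.   ]
```

```bash
python3 -m creep '{"delta_pos":[[3.9,-3.1,0],[3.9,-3.1,0],[3.9,-3.1,0],[3.9,-3.1,0],[3.9,-3.1,0],[3.9,-3.1,0],[3.9,-3.1,0]],"turn":[0,0,0,0,0,0,0],"gripper":[1,1,1,1,1,1,1]}'
```

```text
t: 1.42
tool_pos: [0.3998, -0.3524, 0.2457]
orientation: [0.988, 0.153, 0.0, 0.0]
ft_force: [1.7, 0.0, 0.1]
width: 0.0854
```

```bash
python3 -m creep '{"delta_pos":[[2.6,-4.4,0],[2.6,-4.4,0],[2.6,-4.4,0],[2.6,-4.4,0],[2.6,-4.4,0],[2.6,-4.4,0],[1.3,-4.8,0],[1.3,-4.8,0],[1.3,-4.8,0],[1.3,-4.8,0]],"turn":[0,0,0,0,0,0,0,0,0,0],"gripper":[1,1,1,1,1,1,1,1,1,1]}'
python3 -m creep '{"delta_pos":[[-0.5,-4.4,0],[-0.5,-4.4,0],[-0.5,-4.4,0],[0,0,0],[0,0,0]],"turn":[0,0,0,-0.08,0],"gripper":[1,1,1,1,1]}'
python3 - <<'E'
from h import *
for n in("scene","side"):
    c=imaging.camera(n);cv2.imwrite(f"pics/{n}1.png",c["pixels"][:,:,::-1])
s=sense();print(np.round(s["qpos"],2),s["t"])
E
```

```text
t: 2.68
tool_pos: [0.459, 0.1453, 0.2457]
orientation: [0.988, 0.153, 0.001, 0.0]
ft_force: [1.2, -0.1, -0.6]
width: 0.0852
t: 3.3
tool_pos: [0.4046, 0.2653, 0.2454]
orientation: [0.981, 0.193, 0.0, 0.0]
ft_force: [-0.0, 0.2, 0.2]
width: 0.0853
[-0.09  0.21 -0.66  1.94  0.15  1.03 -2.  ] 3.4
```

View pics/scene1.png

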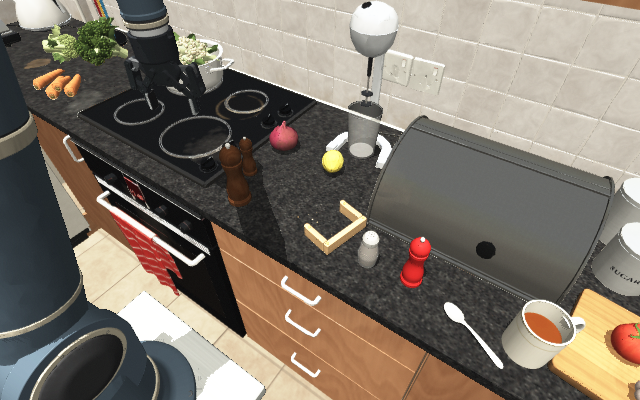

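View pics/side1.png

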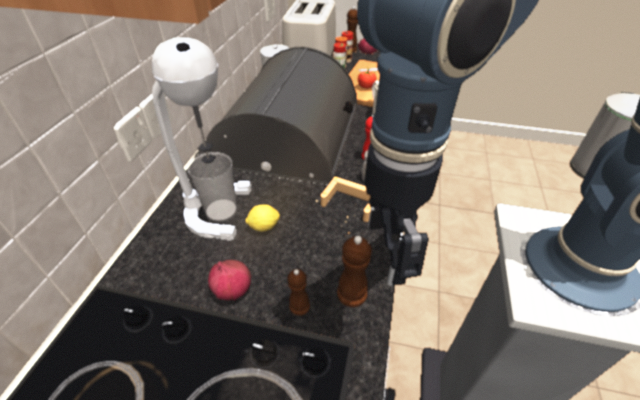

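Run:
```python
import cv2
i=cv2.imread("pics/scene1.png");cv2.imwrite("pics/g1.png",cv2.resize(i[20:130,100:240],None,fx=5,fy=5,interpolation=cv2.INTER_CUBIC))
```

```text
(no output)
```

View pics/g1.png

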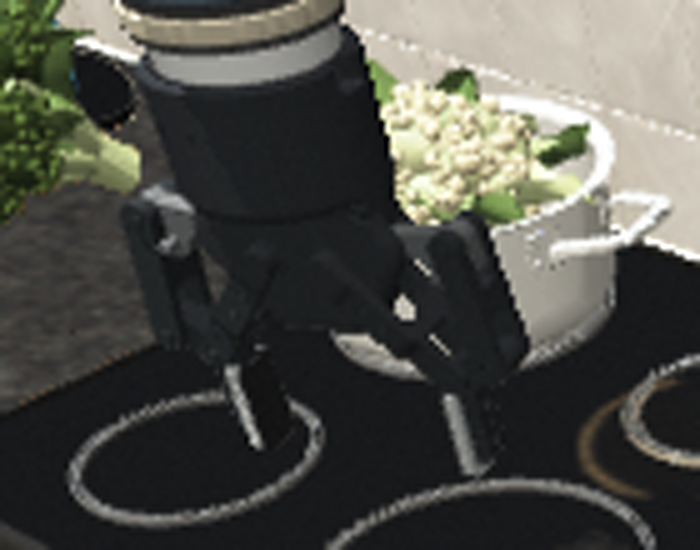

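Run:
```python
from h import *
s=sense();p=np.array(s["tool_pos"]);x,y=s["orientation"][:2];ph=np.arctan2(y,x)
tx=np.array([np.cos(2*ph),np.sin(2*ph),0]);ty=np.array([np.sin(2*ph),-np.cos(2*ph),0]);print(p,ty)
c=imaging.camera("scene")
o,_=ray(c,0,0);print("cam",o)
side=np.sign((o-p)@tx)
for off in(0,.011*side):
  for n,q in dict(tipR=(492,468),tipRin=(470,472),padR=(495,395),padRin=(447,395),kbot=(522,350),kbot2=(505,382),kmid=(505,290),ktop=(475,215),tipLin=(285,435),tipLout=(262,450),kLbot=(205,360),kLout=(150,320),kLtop=(122,210)).items():
    O,d=ray(c,100+q[0]/5-.4,20+q[1]/5-.4);P0=p+off*tx
    k=((P0-O)@tx)/(d@tx);X=O+k*d;print(n,round(off,3),"y",round(1e3*(X-p)@ty),"z above TCP",round(1e3*(X-p)[2]))
```

```text
[0.40507875 0.26446574 0.24530279] [ 0.37587228 -0.92667148  0.        ]
cam [ 0.03398101 -0.35029032  0.64891689]
tipR 0 y 53 z above TCP 1
tipRin 0 y 42 z above TCP -3
padR 0 y 63 z above TCP 35
padRin 0 y 42 z above TCP 32
kbot 0 y 79 z above TCP 56
kbot2 0 y 69 z above TCP 41
kmid 0 y 78 z above TCP 81
ktop 0 y 74 z above TCP 109
tipLin 0 y -38 z above TCP 4
tipLout 0 y -52 z above TCP -5
kLbot 0 y -63 z above TCP 35
kLout 0 y -81 z above TCP 50
kLtop 0 y -74 z above TCP 96
tipR -0.011 y 60 z above TCP 8
tipRin -0.011 y 50 z above TCP 5
padR -0.011 y 70 z above TCP 42
padRin -0.011 y 49 z above TCP 40
kbot -0.011 y 86 z above TCP 63
kbot2 -0.011 y 76 z above TCP 48
kmid -0.011 y 85 z above TCP 87
ktop -0.011 y 81 z above TCP 115
tipLin -0.011 y -29 z above TCP 12
tipLout -0.011 y -43 z above TCP 3
kLbot -0.011 y -54 z above TCP 42
kLout -0.011 y -72 z above TCP 57
kLtop -0.011 y -65 z above TCP 102
```

Run:
```python
from h import *
s=sense();p=np.array(s["tool_pos"]);x,y=s["orientation"][:2];ph=np.arctan2(y,x)
tx=np.array([np.cos(2*ph),np.sin(2*ph),0]);ty=np.array([np.sin(2*ph),-np.cos(2*ph),0])
w=imaging.camera("wrist");o,_=ray(w,0,0);print("wristcam in tool x,y,up",((o-p)@tx).round(3),((o-p)@ty).round(3),(o-p)[2].round(3))
b=imaging.camera("side");print("TCP px",proj(b,p),"side view dir . tx,ty",np.array(b["R"])[2]@tx,np.array(b["R"])[2]@ty)
cv2.imwrite("pics/g2.png",crop(b,350,110,470,300,4)[:600*1]) 
cv2.imwrite("pics/g2.png",cv2.convertScaleAbs(cv2.resize(crop(b,355,140,465,290,4),None,fx=1,fy=1),alpha=2.2,beta=15))
```

```text
wristcam in tool x,y,up 0.078 0.0 0.128
TCP px [383.84851383 252.46115355] side view dir . tx,ty -0.10846846876026407 0.7072362140434617
```

View pics/g2.png

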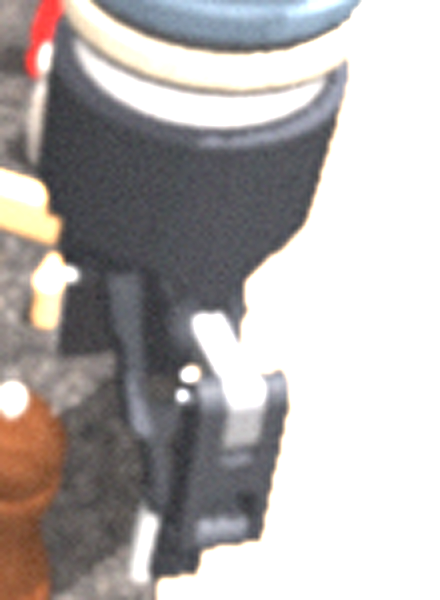

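The knuckles bulge about 22 mm beyond the finger backs at roughly 50 mm up, and the gripper body would meet the mill's head in a straight-on push. So I'll push with the front face of one open finger. The mill sits at about (-40, +54) mm in the tool frame, clear of both body and knuckle. First I turn by -1.565 so that the push runs along tool -x.

```bash
python3 -m creep '{"delta_pos":[[0,0,0],[0,0,0],[0,0,0],[0,0,0],[0,0,0],[0,0,0],[0,0,0],[0,0,0],[0,0,0],[0,0,0]],"turn":[-0.174,-0.174,-0.174,-0.174,-0.174,-0.174,-0.174,-0.174,-0.174,0],"gripper":[1,1,1,1,1,1,1,1,1,1]}'
cat > st.py <<'E'
from h import *
import sys
s=sense();p=np.array(s["tool_pos"]);x,y=s["orientation"][:2];ph=np.arctan2(y,x)
tx=np.array([np.cos(2*ph),np.sin(2*ph)]);ty=np.array([np.sin(2*ph),-np.cos(2*ph)])
print("t",round(s["t"],2),"p",p.round(4),"tx yaw",round(np.arctan2(tx[1],tx[0]),3),"q",np.round(s["qpos"],2),"F",np.round(s["ft_force"],1))
for a in sys.argv[1:]:
    q=np.array([float(v) for v in a.split(",")])-p[:2]
    print(a,"in tool cm",(100*q@tx).round(2),(100*q@ty).round(2))
E
python3 st.py 0.3764,0.2089 .447,.178
```

```text
t: 4.8
tool_pos: [0.405, 0.2646, 0.2452]
orientation: [0.561, 0.828, -0.0, -0.0]
ft_force: [-0.1, 0.4, 0.0]
width: 0.0855
t 4.8 p [0.405  0.2646 0.2452] tx yaw 1.95 q [ 0.13  0.27 -0.93  1.93  0.25  1.05 -0.53] F [-0.1  0.4  0. ]
0.3764,0.2089 in tool cm -4.11 -4.72
.447,.178 in tool cm -9.6 0.69
```

```bash
python3 -m creep '{"delta_pos":[[-1.4,-1.6,0],[-1.4,-1.6,0],[-1.3,-1.5,0],[0,0,4],[0,0,4],[0,0,4],[0,0,3],[0,0,0],[0,0,0]],"turn":[0,0,0,0,0,0,0,0,0],"gripper":[1,1,1,1,1,1,1,1,1]}'
python3 st.py 0.3764,0.2089 .447,.178
python3 - <<'E'
from h import *
c=imaging.camera("scene");cv2.imwrite("pics/s2.png",crop(c,130,60,290,220,4)[:,:]) 
b=imaging.camera("side");cv2.imwrite("pics/b2.png",b["pixels"][:,:,::-1])
E
```

```text
t: 5.92
tool_pos: [0.3772, 0.21, 0.0963]
orientation: [0.56, 0.828, 0.001, 0.0]
ft_force: [0.2, 0.5, 0.3]
width: 0.0853
t 5.92 p [0.3772 0.21   0.0963] tx yaw 1.952 q [ 0.07  0.41 -0.81  2.2   0.46  0.71 -0.67] F [0.2 0.5 0.3]
0.3764,0.2089 in tool cm -0.08 -0.11
.447,.178 in tool cm -5.57 5.29
```

View pics/s2.png

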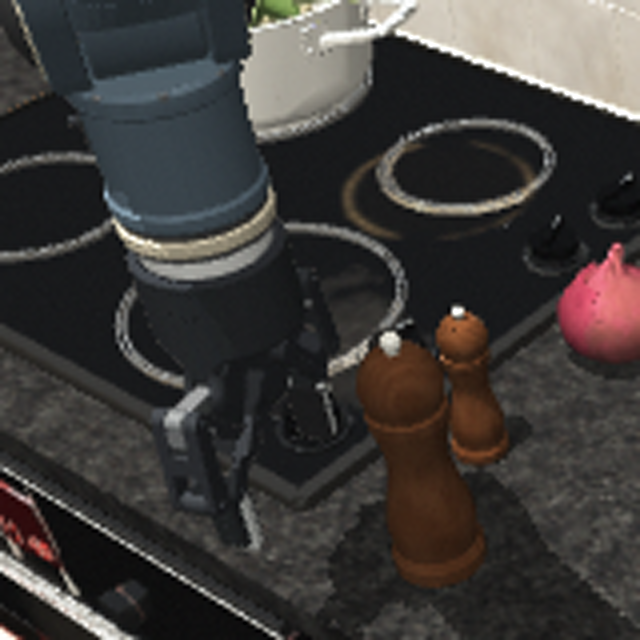

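View pics/b2.png

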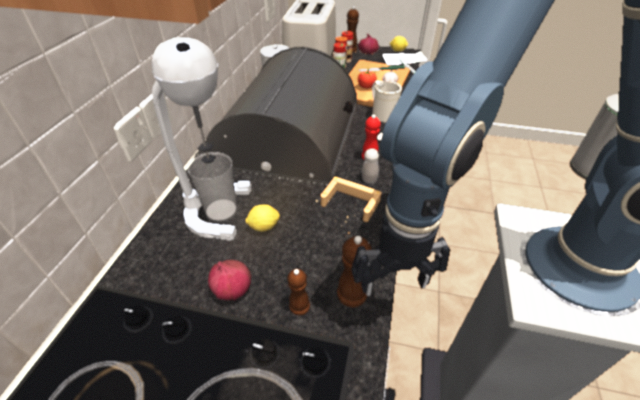

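The mill at crop (430,480) is untouched and the fingers are behind it with a clear gap. I'll keep descending.

```bash
python3 -m creep '{"delta_pos":[[0,0,3],[0,0,3],[0,0,2.2],[0,0,0],[0,0,0]],"turn":[0,0,0,0,0],"gripper":[1,1,1,1,1]}'
python3 st.py  .447,.178
python3 - <<'E'
from h import *
c=imaging.camera("scene");cv2.imwrite("pics/s3.png",crop(c,170,110,290,220,6)[:,:]) 
b=imaging.camera("wrist");cv2.imwrite("pics/w3.png",b["pixels"][:,:,::-1])
E
```

```text
t: 6.65
tool_pos: [0.3774, 0.2101, 0.0145]
orientation: [0.56, 0.829, 0.001, 0.001]
ft_force: [-0.2, -0.4, -0.4]
width: 0.0853
t 6.65 p [0.3774 0.2101 0.0145] tx yaw 1.953 q [-0.07  0.55 -0.65  2.25  0.66  0.54 -0.86] F [-0.2 -0.4 -0.4]
.447,.178 in tool cm -5.57 5.26
```

View pics/s3.png

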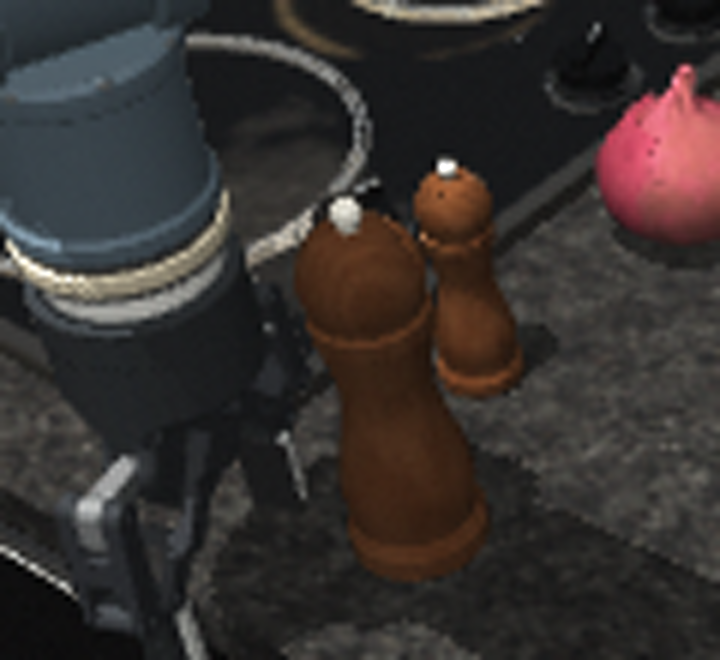

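View pics/w3.png

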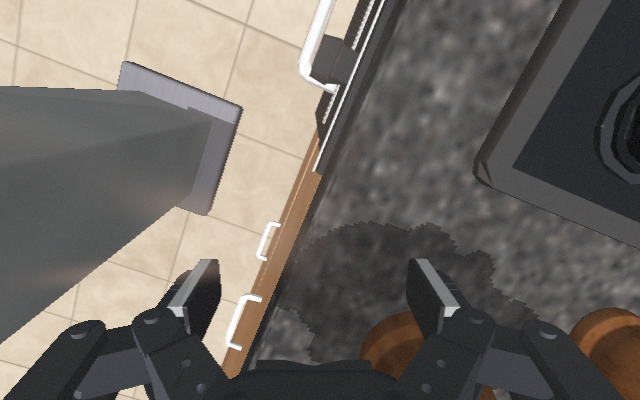

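Run:
```python
from h import *
w=imaging.camera("wrist")
s=sense();p=np.array(s["tool_pos"]);x,y=s["orientation"][:2];ph=np.arctan2(y,x)
tx=np.array([np.cos(2*ph),np.sin(2*ph)]);ty=np.array([np.sin(2*ph),-np.cos(2*ph)])
for u,v in((362,345),(365,335),(378,320),(400,311)):
    X=onz(w,u,v,.012)[:2]-p[:2];X0=onz(w,u,v,0.)[:2]-p[:2];print((u,v),(X@tx*1e3).round(),(X@ty*1e3).round(),"z0",(X0@tx*1e3).round(),(X0@ty*1e3).round())
th=np.linspace(0,2*np.pi,9)
print(proj(w,[*(p[:2]+.0425*ty+.011*tx),p[2]]))
```

```text
(362, 345) -41.0 25.0 z0 -51.0 27.0
(365, 335) -35.0 26.0 z0 -45.0 28.0
(378, 320) -26.0 32.0 z0 -35.0 35.0
(400, 311) -20.0 42.0 z0 -30.0 46.0
[408.2039688  254.47106428]
```

```bash
python3 -m creep '{"delta_pos":[[-0.4,0,0],[-0.4,0,0],[-0.4,0,0],[-0.5,0,0],[-0.5,0,0],[-0.5,0,0],[-0.5,0,0],[-0.6,0,0],[-0.6,0,0],[-0.6,0,0],[0,0,0]],"turn":[0,0,0,0,0,0,0,0,0,0,0],"gripper":[1,1,1,1,1,1,1,1,1,1,1]}'
cat > look.py <<'E'
from h import *
import sys
n=sys.argv[1]
a=imaging.camera("scene");b=imaging.camera("side");w=imaging.camera("wrist")
ca=crop(a,*map(int,sys.argv[2].split(",")),3);cb=crop(b,*map(int,sys.argv[3].split(",")),3)
H=max(ca.shape[0],cb.shape[0]);pad=lambda i:cv2.copyMakeBorder(i,0,H-i.shape[0],0,0,cv2.BORDER_CONSTANT)
cv2.imwrite(f"pics/{n}.png",np.hstack([pad(ca),pad(cb)]));cv2.imwrite(f"pics/{n}w.png",w["pixels"][180:,:,::-1])
for nm,c in(("scene",a),("side",b)):
    h=cv2.cvtColor(c["pixels"],cv2.COLOR_RGB2HSV);m=cv2.inRange(h,(3,90,25),(18,255,200));r=sys.argv[2 if nm=="scene" else 3];x0,y0,x1,y1=map(int,r.split(","))
    k,l,st,ce=cv2.connectedComponentsWithStats(m[y0:y1,x0:x1]);print(nm,[(st[i]+[x0,y0,0,0,0]).tolist() for i in range(1,k) if st[i,4]>150])
E
python3 st.py; python3 look.py p1 170,110,300,240 270,180,400,310
```

```text
t: 8.18
tool_pos: [0.3953, 0.1623, 0.0132]
orientation: [0.56, 0.828, -0.0, 0.0]
ft_force: [0.2, 0.5, 0.2]
width: 0.0852
t 8.18 p [0.3953 0.1623 0.0132] tx yaw 1.952 q [ 0.04  0.54 -0.65  2.26  0.66  0.53 -0.74] F [0.2 0.5 0.2]
scene [[235, 138, 29, 71, 1293], [210, 221, 31, 19, 256]]
side [[320, 181, 56, 42, 730], [333, 220, 34, 73, 1237], [287, 269, 23, 41, 709]]
```

View pics/p1.png

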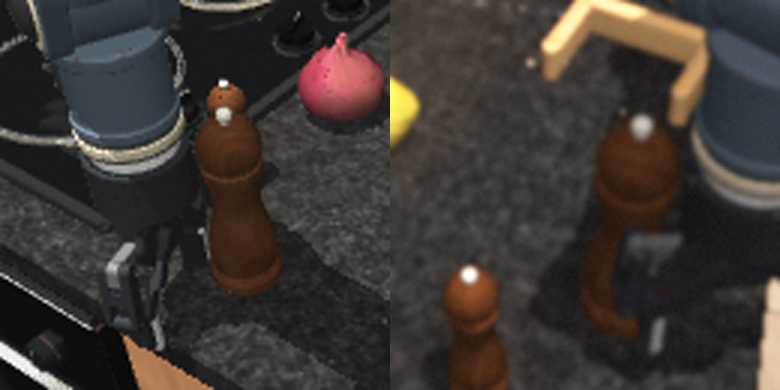

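View pics/p1w.png

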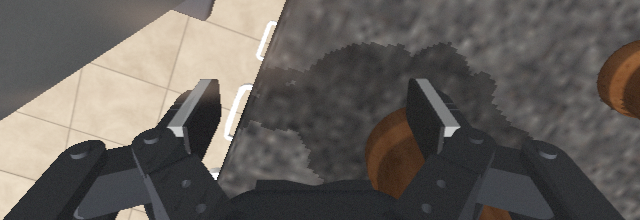

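```bash
cat > tip.py <<'E'
from h import *
import sys
# white knob: bright low-sat blob in given windows
P=[]
cs=[imaging.camera("scene"),imaging.camera("side")]
for c,r in zip(cs,sys.argv[1:3]):
    x0,y0,x1,y1=map(int,r.split(","));q=c["pixels"][y0:y1,x0:x1].astype(float)
    m=(q.min(2)>110).astype(np.uint8);k,l,st,ce=cv2.connectedComponentsWithStats(m)
    i=1+np.argmax(st[1:,4]);w=q.min(2)*(l==i);yy,xx=np.mgrid[y0:y1,x0:x1];P.append(((w*xx).sum()/w.sum(),(w*yy).sum()/w.sum()));print(np.round(P[-1],1),st[i,4])
X=tri(cs[0],P[0],cs[1],P[1]);s=sense();p=np.array(s["tool_pos"]);x,y=s["orientation"][:2];ph=np.arctan2(y,x)
tx=np.array([np.cos(2*ph),np.sin(2*ph)]);ty=np.array([np.sin(2*ph),-np.cos(2*ph)]);d=X[:2]-p[:2]
o=np.array([.49799,-.07197]);th=-1.815;ex=np.array([np.cos(th),np.sin(th)]);ey=np.array([-ex[1],ex[0]])
print("tip",X.round(4),"tool mm",(d@tx*1e3).round(1),(d@ty*1e3).round(1),"rail mm",((X[:2]-o)@ex*1e3).round(1),((X[:2]-o)@ey*1e3).round(1))
E
python3 tip.py 236,140,252,156 346,215,362,230
```

```text
[243. 147.] 21
[353.4 222.5] 35
tip [0.4615 0.1441 0.1665] tool mm -42.5 54.5 rail mm -200.9 -87.6
```

```bash
python3 -m creep '{"delta_pos":[[-0.4,0,0],[-0.6,0,0],[-0.8,0,0],[-0.8,0,0],[-0.8,0,0],[-0.8,0,0],[-0.8,0,0],[-0.8,0,0],[-0.6,0,0],[-0.4,0,0],[0,0,0]],"turn":[0,0,0,0,0,0,0,0,0,0,0],"gripper":[1,1,1,1,1,1,1,1,1,1,1]}'
python3 st.py; python3 look.py p2 200,110,330,240 270,160,400,290
```

```text
t: 9.8
tool_pos: [0.4206, 0.0995, 0.0132]
orientation: [0.56, 0.829, -0.0, 0.0]
ft_force: [0.9, -0.0, -0.0]
width: 0.0856
t 9.8 p [0.4206 0.0995 0.0132] tx yaw 1.953 q [ 0.2   0.55 -0.65  2.25  0.66  0.54 -0.58] F [ 0.9 -0.  -0. ]
scene [[264, 151, 26, 62, 1187], [210, 221, 31, 19, 257]]
side [[320, 176, 43, 89, 1526], [287, 269, 20, 21, 330]]
```

View pics/p2.png

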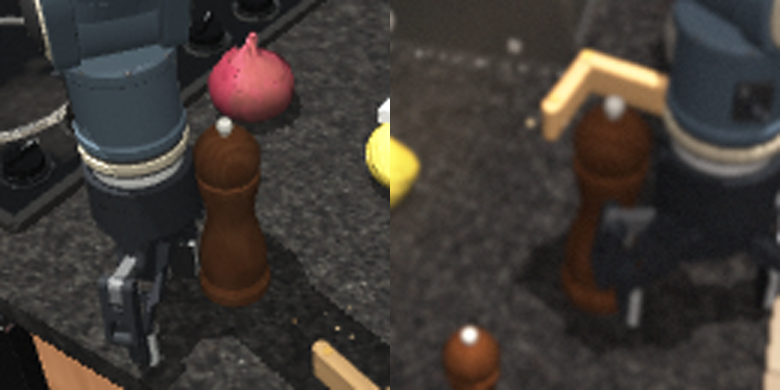

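```bash
python3 tip.py 268,144,282,158 338,189,351,202
python3 -m creep '{"delta_pos":[[-0.4,0,0],[-0.6,0,0],[-0.8,0,0],[-0.8,0,0],[-0.8,0,0],[-0.8,0,0],[-0.8,0,0],[-0.8,0,0],[-0.6,0,0],[-0.3,0,0],[0,0,0]],"turn":[0,0,0,0,0,0,0,0,0,0,0],"gripper":[1,1,1,1,1,1,1,1,1,1,1]}'
python3 st.py; python3 look.py p3 220,110,350,240 270,130,400,260
```

```text
[273.7 151. ] 22
[344.4 195.1] 26
tip [0.4886 0.08   0.1666] tool mm -44.2 55.6 rail mm -145.2 -45.8
t: 11.42
tool_pos: [0.4456, 0.0375, 0.0132]
orientation: [0.56, 0.829, -0.0, 0.0]
ft_force: [-0.1, 1.0, -0.5]
width: 0.0856
t 11.43 p [0.4456 0.0375 0.0132] tx yaw 1.953 q [ 0.35  0.57 -0.66  2.21  0.66  0.56 -0.42] F [-0.1  1.  -0.5]
scene [[239, 138, 19, 39, 448], [293, 154, 24, 62, 1171], [220, 227, 21, 13, 151]]
side [[320, 172, 33, 70, 1187]]
```

View pics/p3.png

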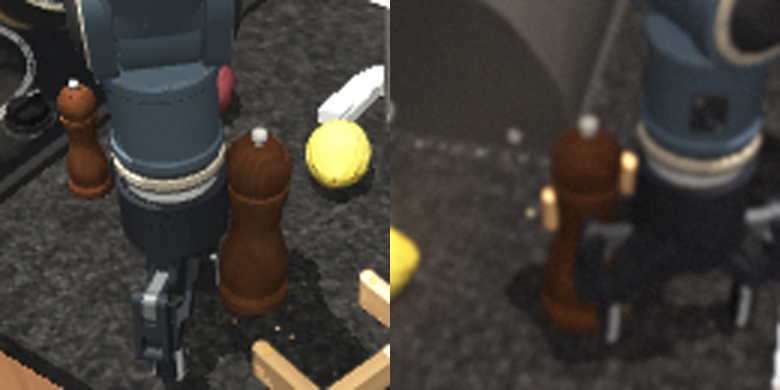

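```bash
python3 tip.py 299,148,313,162 330,165,343,178
```

```text
[305.7 154.2] 23
[335.7 171. ] 24
tip [0.5176 0.0162 0.1676] tool mm -47.1 58.7 rail mm -90.3 -2.3
```

```bash
python3 -m creep '{"delta_pos":[[0.5,0,0],[1,0,0],[1.5,0,0],[1.5,0,0],[1.5,0,0],[0,0,0],[0,0,0],[0,0,0],[0,0,0],[0,0,0]],"turn":[0,0,0,0,0,0.16,0.16,0.16,0.147,0],"gripper":[1,1,1,1,1,1,1,1,1,1]}'
python3 tip.py 299,148,313,162 330,165,343,178;python3 look.py p4 250,110,380,240 270,130,400,260; python3 st.py
```

```text
t: 12.92
tool_pos: [0.423, 0.0943, 0.0134]
orientation: [0.787, 0.617, 0.0, 0.0]
ft_force: [-0.4, -0.9, 0.3]
width: 0.0854
[300.4 152.7] 22
[335.2 175.1] 32
tip [0.5159 0.0287 0.1672] tool mm -41.3 105.8 rail mm -102.0 -6.9
scene [[290, 153, 26, 63, 1218], [338, 219, 29, 21, 173]]
side [[320, 176, 41, 67, 1493]]
t 13.18 p [0.4231 0.0937 0.0133] tx yaw 1.328 q [ 0.09  0.51 -0.5   2.25  0.52  0.49 -1.06] F [-0.7  1.1  0.3]
```

View pics/p4.png

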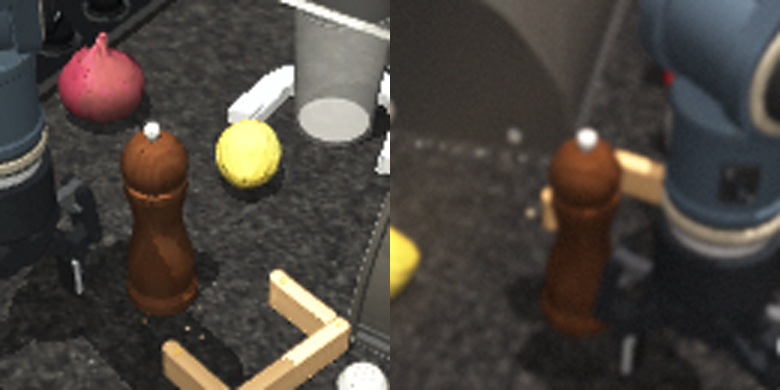

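View pics/p3w.png

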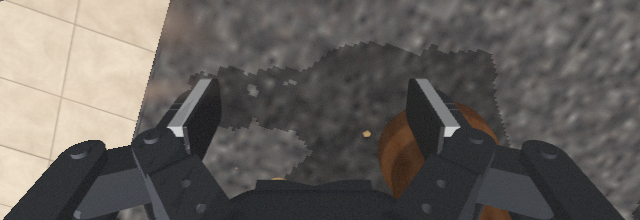

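Run:
```python
import cv2,numpy as np
a=cv2.imread("pics/p3.png");c=a[90:390,100:330];d=a[100:370,390+120:390+330]
c=cv2.resize(c,None,fx=1.7,fy=1.7);d=cv2.resize(d,(int(c.shape[0]*d.shape[1]/d.shape[0]),c.shape[0]))
cv2.imwrite("pics/p3z.png",cv2.convertScaleAbs(np.hstack([c,d]),alpha=2.5,beta=20))
```

```text
(no output)
```

View pics/p3z.png

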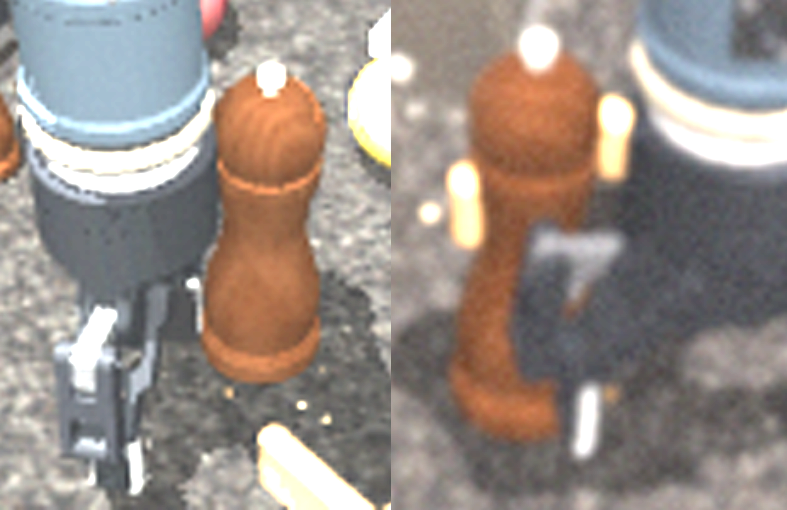

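Run:
```python
from h import *
w=imaging.camera("wrist")
s=sense();p=np.array(s["tool_pos"]);x,y=s["orientation"][:2];ph=np.arctan2(y,x)
tx=np.array([np.cos(2*ph),np.sin(2*ph)]);ty=np.array([np.sin(2*ph),-np.cos(2*ph)])
# same tool-relative geometry as at p3 (same z)
for u,v in((380,335),(385,315),(395,297),(478,283),(490,295),(498,312)):
    X=onz(w,u,v,.012)[:2]-p[:2];print((u,v),(X@tx*1e3).round(),(X@ty*1e3).round())
a=imaging.camera("scene");b=imaging.camera("side")
# foot bottom now, scene: crop bottom (165,315)->
for c,q in((a,(250+165/3-.3,110+315/3)),(b,(270+(580-390)/3,130+333/3))):
    X=onz(c,*q,0.);o,_=ray(c,*q);v=(X-o)[:2];v/=np.linalg.norm(v);print("mill foot",(X[:2]+.029*v).round(4))
```

```text
(380, 335) -33.0 33.0
(385, 315) -22.0 35.0
(395, 297) -12.0 39.0
(478, 283) -4.0 76.0
(490, 295) -10.0 83.0
(498, 312) -20.0 88.0
mill foot [0.5211 0.0264]
mill foot [0.5135 0.0238]
```

At crop (163,300), the mill stood straight again after release. The knob had come back 12 mm, so it had leaned about 0.07 rad. The wrist view shows the fingertip had ridden above the foot flange and was pushing too high. I'll reposition behind the mill along the rail axis, with the tip lower, so that it pushes on the foot.

```bash
python3 -m creep '{"delta_pos":[[1.3,0,0],[0,1.4,0],[0,1.4,0],[0,1.4,0],[0,1.3,0],[0,0,0.4],[0,0,0.3],[0,0,0]],"turn":[0,0,0,0,0,0,0,0],"gripper":[1,1,1,1,1,1,1,1]}'
python3 st.py .5165,.027; python3 tip.py 294,146,308,160 328,168,342,181;python3 look.py p5 250,110,380,240 270,130,400,260
```

```text
t: 14.32
tool_pos: [0.4788, 0.0929, 0.0059]
orientation: [0.788, 0.616, -0.001, -0.0]
ft_force: [-0.3, 0.6, 0.3]
width: 0.0853
t 14.32 p [0.4788 0.0929 0.0059] tx yaw 1.328 q [ 0.11  0.58 -0.49  2.13  0.52  0.55 -1.01] F [-0.3  0.6  0.3]
.5165,.027 in tool cm -5.49 5.25
[300.2 152.8] 22
scene [[290, 153, 26, 63, 1217], [338, 219, 29, 21, 177]]
side [[320, 177, 10, 36, 193], [366, 188, 16, 34, 269]]Traceback (most recent call last):
  File "tip.py", line 9, in <module>
    i=1+np.argmax(st[1:,4]);w=q.min(2)*(l==i);yy,xx=np.mgrid[y0:y1,x0:x1];P.append(((w*xx).sum()/w.sum(),(w*yy).sum()/w.sum()));print(np.round(P[-1],1),st[i,4])
        ~~~~~~~~~^^^^^^^^^^
    return _wrapfunc(a, 'argmax', axis=axis, out=out, **kwds)
    return bound(*args, **kwds)
ValueError: attempt to get argmax of an empty sequence
```

View pics/p5.png

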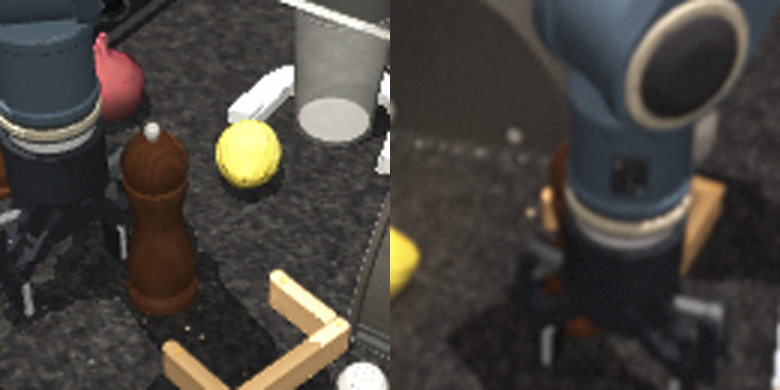

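View pics/p5w.png

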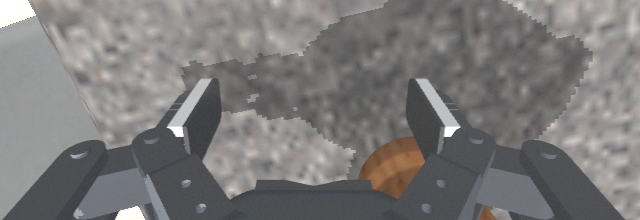

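```bash
python3 -m creep '{"delta_pos":[[-0.4,0,0],[-0.4,0,0],[-0.4,0,0],[-0.4,0,0],[-0.5,0,0],[-0.5,0,0],[-0.6,0,0],[-0.6,0,0],[-0.6,0,0],[-0.5,0,0],[0,0,0]],"turn":[0,0,0,0,0,0,0,0,0,0,0],"gripper":[1,1,1,1,1,1,1,1,1,1,1]}'
python3 st.py;python3 look.py p6 250,120,380,250 270,110,400,240
```

```text
t: 15.95
tool_pos: [0.4676, 0.0445, 0.0062]
orientation: [0.788, 0.615, -0.0, 0.0]
ft_force: [-1.2, 0.1, -0.6]
width: 0.0855
t 15.95 p [0.4676 0.0445 0.0062] tx yaw 1.326 q [ 0.21  0.56 -0.49  2.17  0.53  0.52 -0.93] F [-1.2  0.1 -0.6]
scene [[302, 161, 25, 62, 1242], [304, 219, 63, 31, 459]]
side [[320, 165, 20, 42, 330]]
```

View pics/p6.png

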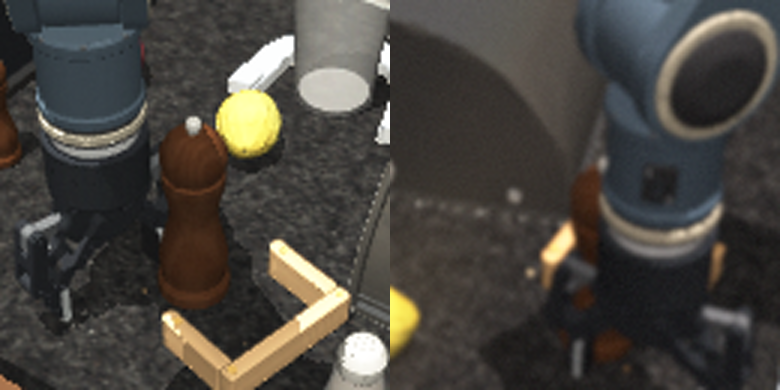

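View pics/p6w.png

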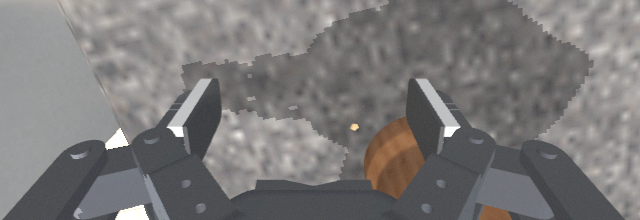

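```bash
cat > one.py <<'E'
from h import *
import sys
c=imaging.camera("scene");x0,y0,x1,y1=map(int,sys.argv[1].split(","))
q=c["pixels"][y0:y0+18,x0:x1].astype(float);m=(q.min(2)>110).astype(np.uint8);k,l,st,ce=cv2.connectedComponentsWithStats(m);i=1+np.argmax(st[1:,4]);u,v=ce[i]+[x0,y0]
T=onz(c,u,v,.1665)[:2]-[.0025,0]
h=cv2.cvtColor(c["pixels"],cv2.COLOR_RGB2HSV);mm=cv2.inRange(h,(3,120,20),(15,255,170))[y0:y1,x0:x1]
k,l,st,ce=cv2.connectedComponentsWithStats(mm);i=1+np.argmax(st[1:,4]);ys,xs=np.where(l==i);b=ys.max();bu=xs[ys>=b-1].mean()+x0;bv=b+y0+.5
X=onz(c,bu,bv,0.);o,_=ray(c,bu,bv);d=(X-o)[:2];d/=np.linalg.norm(d);F=X[:2]+.029*d-[.0025,0]
o=np.array([.49799,-.07197]);th=-1.815;ex=np.array([np.cos(th),np.sin(th)]);ey=np.array([-ex[1],ex[0]])
p=np.array(sense()["tool_pos"])[:2]
for n,P in(("knob",T),("foot",F)):print(n,"rail mm",((P-o)@ex*1e3).round(1),((P-o)@ey*1e3).round(1))
print("TCP rail",((p-o)@ex*1e3).round(1),((p-o)@ey*1e3).round(1),"px",np.round([u,v,bu,bv],1))
E
python3 one.py 298,152,330,226
```

```text
knob rail mm -48.9 20.2
foot rail mm -67.5 -2.4
TCP rail -106.6 -57.6 px [326.8 159.4 313.7 222.5]
```

```bash
python3 one.py 306,154,322,226
```

```text
knob rail mm -65.3 -6.0
foot rail mm -67.8 -2.8
TCP rail -106.6 -57.6 px [312.2 161.  313.5 222.5]
```

```bash
python3 -m creep '{"delta_pos":[[-0.3,0,0],[-0.4,0,0],[-0.5,0,0],[-0.5,0,0],[-0.5,0,0],[-0.5,0,0],[-0.5,0,0],[-0.5,0,0],[-0.5,0,0],[-0.3,0,0],[0,0,0]],"turn":[0,0,0,0,0,0,0,0,0,0,0],"gripper":[1,1,1,1,1,1,1,1,1,1,1]}'
python3 st.py;python3 look.py p7 250,120,380,250 270,110,400,240
```

```text
t: 17.58
tool_pos: [0.4569, 0.0012, 0.0063]
orientation: [0.788, 0.616, -0.0, 0.0]
ft_force: [-0.1, 0.4, -0.1]
width: 0.0856
t 17.57 p [0.4569 0.0012 0.0063] tx yaw 1.326 q [ 0.3   0.55 -0.49  2.2   0.53  0.51 -0.85] F [-0.1  0.4 -0.1]
scene [[316, 170, 42, 63, 1418], [304, 219, 63, 31, 447]]
side [[320, 153, 30, 55, 483]]
```

View pics/p7.png

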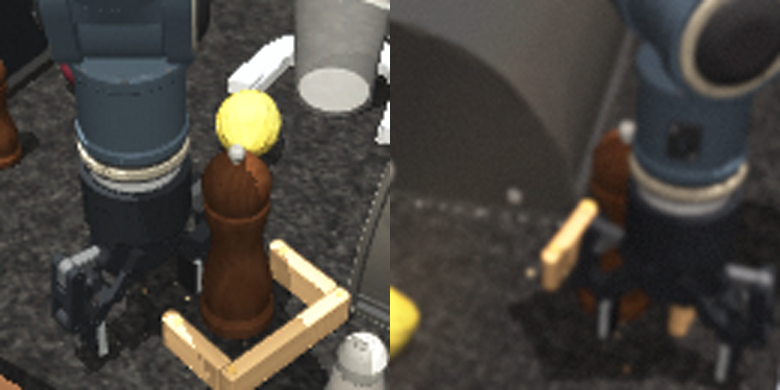

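```bash
python3 one.py 319,164,341,236
python3 -m creep '{"delta_pos":[[-0.3,0,0],[-0.3,0,0],[-0.3,0,0],[-0.3,0,0],[-0.3,0,0],[-0.2,0,0],[-0.2,0,0],[0,0,0]],"turn":[0,0,0,0,0,0,0,0],"gripper":[1,1,1,1,1,1,1,1]}'
python3 one.py 325,164,350,246;python3 look.py p8 270,120,400,270 270,110,400,240
```

```text
knob rail mm -25.9 8.8
foot rail mm -21.2 3.9
TCP rail -61.3 -57.6 px [330.3 167.1 328.2 232.5]
t: 18.77
tool_pos: [0.4522, -0.0171, 0.0062]
orientation: [0.788, 0.616, -0.0, 0.0]
ft_force: [0.0, 0.5, -0.1]
width: 0.0852
knob rail mm -28.2 13.8
foot rail mm -6.6 -1.7
TCP rail -42.3 -57.7 px [331.3 165.5 330.6 237.5]
scene [[304, 175, 63, 80, 1825]]
side [[341, 148, 13, 32, 321], [320, 176, 21, 31, 207], [362, 205, 14, 18, 156]]
```

View pics/p8.png

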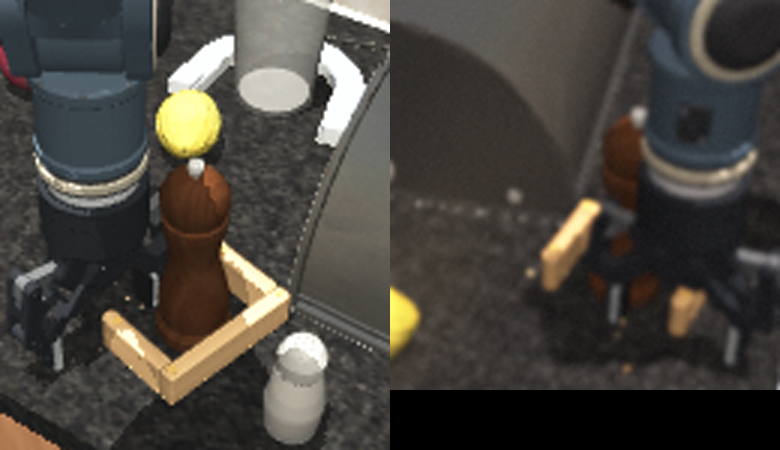

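```bash
python3 tip.py 329,171,342,183 347,141,357,153
python3 -m creep '{"delta_pos":[[-0.1,0,0],[-0.1,0,0],[-0.1,0,0],[0,0,0],[0,0,0]],"turn":[0,0,0,0,0],"gripper":[1,1,1,1,1]}'
python3 tip.py 329,171,342,185 345,139,357,153; python3 st.py
```

```text
[335. 175.] 26
[352.4 147.9] 19
tip [ 0.4988 -0.0698  0.166 ] tool mm -40.1 57.9 rail mm -2.3 0.3
t: 19.7
tool_pos: [0.4517, -0.0197, 0.0063]
orientation: [0.788, 0.616, 0.0, 0.0]
ft_force: [-0.4, 0.8, 0.1]
width: 0.0854
[336.  175.8] 26
[353. 147.] 21
tip [ 0.498  -0.0728  0.1661] tool mm -40.3 57.7 rail mm 0.9 0.2
t 19.8 p [ 0.4517 -0.0198  0.0063] tx yaw 1.327 q [ 0.35  0.54 -0.49  2.21  0.54  0.5  -0.8 ] F [ 0.1  1.  -0.7]
```

```bash
python3 -m creep '{"delta_pos":[[-0.05,0,0],[-0.05,0,0],[-0.05,0,0],[0,0,0],[0,0,0]],"turn":[0,0,0,0,0],"gripper":[1,1,1,1,1]}'
python3 tip.py 329,171,342,185 345,139,357,153; python3 st.py
```

```text
t: 20.42
tool_pos: [0.4514, -0.0211, 0.0063]
orientation: [0.788, 0.616, 0.0, 0.0]
ft_force: [0.8, 1.7, 2.5]
width: 0.0851
[337.1 175.9] 23
[353.4 146.2] 19
tip [ 0.4979 -0.0752  0.1668] tool mm -41.3 58.2 rail mm 3.2 0.7
t 20.52 p [ 0.4514 -0.0211  0.0063] tx yaw 1.327 q [ 0.35  0.54 -0.49  2.21  0.54  0.5  -0.8 ] F [1.  2.1 0.1]
```

Force is now rising against the bar (about 2 N) with the mill's knob at rail x = 3 mm. Next I back straight off, rise and check.

```bash
python3 -m creep '{"delta_pos":[[0.2,0,0],[0.6,0,0],[1.2,0,0],[2,0,0],[2,0,0],[2,0,-1],[0,0,-4],[0,0,-4],[0,0,-4],[0,0,-4],[0,0,0]],"turn":[0,0,0,0,0,0,0,0,0,0,0],"gripper":[1,1,1,1,1,1,1,1,1,1,1]}'
python3 tip.py 329,171,342,185 345,139,357,153; python3 look.py p9 270,120,400,270 290,110,420,240;python3 st.py
```

```text
t: 21.9
tool_pos: [0.4727, 0.0578, 0.1798]
orientation: [0.788, 0.616, 0.003, 0.002]
ft_force: [-0.1, -0.2, -0.0]
width: 0.0854
[336.1 175.3] 27
scene [[323, 175, 35, 64, 1326], [304, 219, 63, 36, 487]]
side [[320, 155, 61, 68, 1686]]
t 22.15 p [0.4698 0.0565 0.1753] tx yaw 1.327 q [ 0.38  0.3  -0.7   2.04  0.25  0.88 -0.69] F [0.3 0.5 0.5]Traceback (most recent call last):
  File "tip.py", line 9, in <module>
    i=1+np.argmax(st[1:,4]);w=q.min(2)*(l==i);yy,xx=np.mgrid[y0:y1,x0:x1];P.append(((w*xx).sum()/w.sum(),(w*yy).sum()/w.sum()));print(np.round(P[-1],1),st[i,4])
        ~~~~~~~~~^^^^^^^^^^
    return _wrapfunc(a, 'argmax', axis=axis, out=out, **kwds)
    return bound(*args, **kwds)
ValueError: attempt to get argmax of an empty sequence
```

View pics/p9.png

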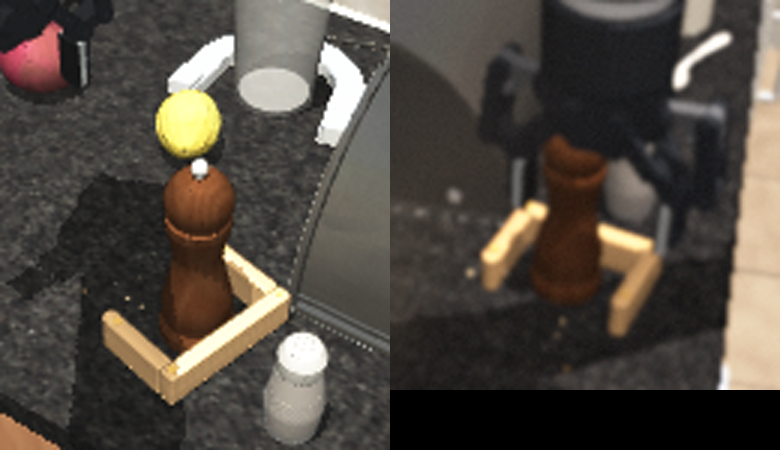

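Run:
```python
from h import *
c=imaging.camera("side");cv2.imwrite("pics/side9.png",c["pixels"][:,:,::-1])
```

```text
(no output)
```

View pics/side9.png

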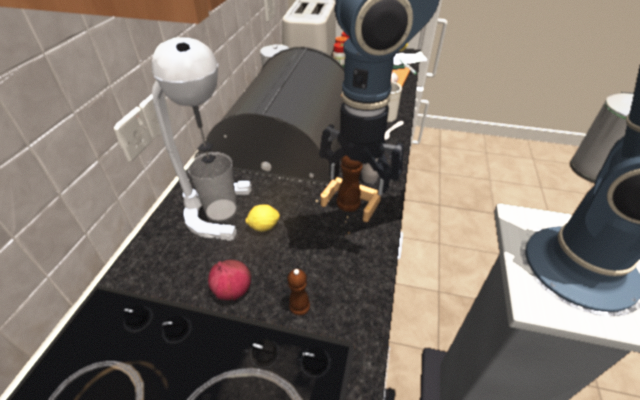

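```bash
python3 -m creep '{"delta_pos":[[2,0,-2],[4,0,-2],[4,0,-2],[4,0,0],[0,0,0],[0,0,0]],"turn":[0,0,0,0,0,0],"gripper":[1,1,1,1,1,1]}'
python3 look.py pa 270,120,400,270 290,110,420,240; python3 st.py
```

```text
t: 22.95
tool_pos: [0.504, 0.1915, 0.2351]
orientation: [0.788, 0.616, -0.001, -0.0]
ft_force: [0.4, -0.6, 0.5]
width: 0.0856
scene [[323, 175, 35, 63, 1320], [304, 219, 63, 36, 463]]
side [[320, 182, 18, 25, 177], [362, 190, 20, 33, 228], [336, 193, 13, 18, 166]]
t 23.1 p [0.5044 0.1908 0.2357] tx yaw 1.325 q [ 0.15  0.35 -0.74  1.84  0.27  1.06 -0.93] F [0.9 0.3 0.2]
```

View pics/pa.png

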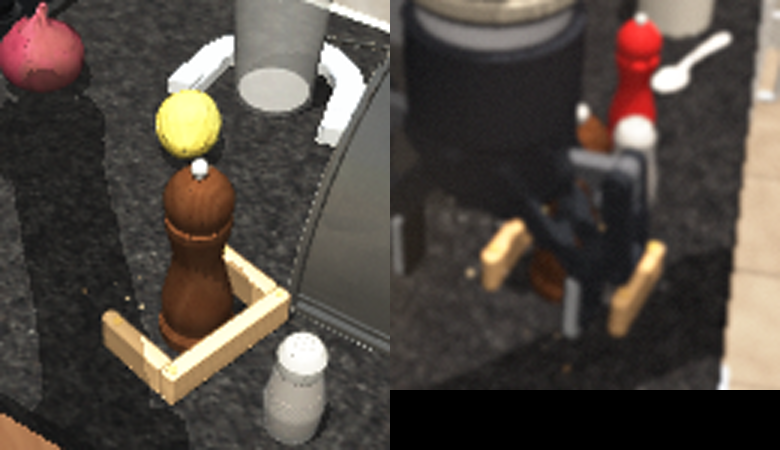

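```bash
python3 tip.py 329,171,342,185 348,141,358,152
python3 - <<'E'
from h import *
c=imaging.camera("side");q=(290+(568-390)/3-.3,110+303/3)
X=onz(c,*q,0.);o,_=ray(c,*q);v=(X-o)[:2];v/=np.linalg.norm(v);P=X[:2]+.029*v+[.0028,0]
o=np.array([.49799,-.07197]);th=-1.815;ex=np.array([np.cos(th),np.sin(th)]);ey=np.array([-ex[1],ex[0]])
print("foot rail mm",((P-o)@ex*1e3).round(1),((P-o)@ey*1e3).round(1))
a=imaging.camera("scene")
print("onion",tri(a,(284,138),c,(230,281)).round(3))
E
```

```text
[336.1 175.3] 27
[353.9 147. ] 24
tip [ 0.4968 -0.0728  0.1671] tool mm -257.9 56.8 rail mm 1.1 -0.9
foot rail mm 4.6 0.6
onion [0.68  0.217 0.028]
```

The mill stands upright against the back bar, with its knob at rail (1.1, -0.9) mm. The salt shaker, onion and lemon sit at their earlier pixels, and the arm is clear. I'm handing in.

```bash
python3 -c "
from rig import order
print(order.finish_job())"
```

```text
the job is handed in; nothing more can be done
None
```

I slid the large brown pepper mill into the rail, up to the back bar, and handed the job in at about t = 23 s. `order.finish_job()` gave no verdict.

**What I did:** I pushed the mill with the front face of one open finger, in two strokes: a diagonal one to a point in front of the opening, then straight along the rail's axis. I then backed off and raised the arm clear of everything.

**Last checks:**
- **Position:** the knob triangulated to rail x = 1.1 mm, y = -0.9 mm, at a height of 167 mm. That fits a mill standing upright against the bar (2 mm expected).
- **Bystanders:** the salt shaker, onion and lemon looked unmoved, at the same pixels as at the start. I did not re-triangulate them.
- **Force:** the highest wrist reading between strokes was about 3 N.

**What disagreed or went wrong:**
- **Foot position:** a side-view foot estimate, picked by hand, gave x = 4.6 mm, about 3.5 mm from the knob. The scene camera could not check it because the rail hides the foot. Both values are inside the allowed -8 to 6 mm.
- **Lean in the first stroke:** the knob leaned forward by up to about 12 mm (roughly 0.07 rad, limit 0.25) because the fingertip rode above the foot flange. It stood straight again once released, and I lowered the finger for the second stroke, where it stayed upright.

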